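# Put the weighing set back in its caddy

## Robot

A 6-joint arm with a two-finger parallel gripper is mounted at the origin on the work surface; the furniture and walls round the work are solid. World frame = base frame: x ahead of the robot, y to its left, z up, the work surface at z = 0. Lengths are in mm, angles in rad, forces in N, time in s.
With the tool pointing down it reaches from about 425 to 950 mm from the base axis. Payload 14.7 kg.
Tool frame: the origin (TCP) lies at the centre of the arm's flange, where the gripper is bolted on; the fingertips stand 173 mm ahead of it and the grasp point (between the pads) lies 155 mm ahead of it; z points along the fingers, y is the line along which they close (so a half turn about z gives the same grasp; the last joint's range is limited). The gripper opens to 85 mm and grips with 20 to 120 N. Pads are 22 mm wide; open, the fingers measure 114 mm over their backs; the gripper's body (76 mm by 85 mm) begins 54 mm behind the grasp point. The pads swing forward as they close: fully open they stand 13 mm farther back than shut.
Start: joints at [-1.154, 0.48, 1.596, -0, 1.065, -0.047], TCP at [290.792, -581.321, 404.697] pointing down, gripper open.
Joint ranges: [-2.75, 2.75], [-0.82, 2.05], [0.23, 2.67], [-1.56, 4.7], [0.09, 2.69], [-2.92, 2.92]. Speed limits (rad/s): [1.89, 1.89, 2.39, 3.01, 3.01, 3.01].

## Interface

Orientations are given as a 3x3 rotation matrix whose columns are the frame's x, y, z axes.
In Python, from bench import robot gives the robot as it stands.
- The arm moves only by the shell command python3 -m crank 'ROWS' [FORCE]. ROWS is JSON, a list of rows, each a list of 3 entries, a list of its own where there are three numbers: the turn, a rotation vector about the tool's x, y, z in units of 8 degrees (1.0 is 8 degrees), then the shift along the tool's x, y, z in units of 30 mm (1.0 is 30 mm), then the finger opening in mm, from 0 to 85.4. A call has 1 to 12 rows; each row shifts and turns the commanded pose from where the row before left it, along the tool's axes as they then stand; what a row does not reach is not made up. A row lasts 1/10 s, in which the tool goes at most 50 mm and 8.59 degrees, less where a joint would pass 70% of its speed; a pose out of reach is approached as far as the arm can. A call is refused whole if a number of a shift passes 1 or a number of a turn 1, either way. A call with a gripper value outside its range is refused whole. The fingers move at their own pace and stop on an object; FORCE is the grip in N (left out, the last holds). Time passes only in rows, so rows that do not move let the fingers close. It gives the time, the measured TCP pose, the force, the opening and the grip force at its end, in the units of the state.
- robot.observe(): the state, without advancing time (a new reading comes with each control period).
- robot.snapshot(name): name is "scene" or "top" or "wrist"; returns a dict with "pixels" (420x560x3 uint8, blue, green, red), "z_map" (420x560 float32, mm along the optical axis (not along the pixel's ray), 0 where there is no reading), "mtx" (3x3 intrinsics, pixels), "R" (3x3) and "t" (3): a world point X has camera coordinates R X + t. Camera axes: x right, y down, z forward; pixel columns grow to the right and rows downward; lengths in mm; the calibration is good to about 2 mm. A picture is of the moment at which its call begins.
- robot.hand_in(): hands the job in; it is judged then, once.
The state is a dict: "time_s": time; "joint_positions": joint angles; "qvel": joint speeds; "joint_torque": joint torques, N m; "eef_pos": TCP position; "orientation": TCP orientation; "contact_force": force on the tool from outside, world axes, zero at the start; "ft_torque": the same for the moment, N m; "opening": finger opening in mm; "gripper_force": force on a finger pad.
Only numpy, scipy, OpenCV 4.12 (cv2) and the standard library are available. Lean on these libraries where they do the work, as an engineer would, in place of code of your own. Each camera call takes 0.05 s, during which the arm holds its last target. There are 200 camera calls.

## Task

Put the weighing set back in its wooden caddy: the three round brass scale weights standing upright, each in the round well of its own size (large in large, medium in medium, small in small), and the steel scoop lying flat in the long trough, open side up, either way round. The two brass cupboard knobs on square plates do not belong to the set: leave them standing where they are.

Things in the scene. Friction and masses are not known exactly. Their poses are not given: they have to be found in the camera images.
- caddy: Fixed light-wood block 182 (x) x 148 (y) x 18 mm, flat on the worktop at any yaw. Origin: centre of its underside, z up. Recesses in its top, 5 mm deep, floors at z = 13 mm. A row of round wells at y = +39 mm: large (58 mm across) at x = -56, medium (48) at x = +9, small (40) at x = +65. Beside it the scoop trough, 168 (x) x 70 (y) mm, centred at x = 0, y = -33 mm.
- weight_large: Large round brass scale weight with a small knob on top, loose, 38 mm diameter, 34 mm high, about 0.5 kg. Origin: centre of its underside, z up. Pinch it by the plain cylinder, the lower 17 mm, from any side.
- weight_medium: Medium round brass scale weight, same shape, loose, 31 mm diameter, 28 mm high, about 0.2 kg. Origin: centre of its underside, z up. Pinch it by the plain cylinder, the lower 14 mm.
- weight_small: Small round brass scale weight, same shape, loose, 25 mm diameter, 23 mm high, about 0.1 kg. Origin: centre of its underside, z up. Pinch it by the plain cylinder, the lower 11 mm.
- scoop: Steel hand scoop lying flat, open side up, loose, 149 (x) x 52 (y) x 28 mm, about 0.09 kg. Origin: under the middle of its length, on its underside, z up. Round handle, 16 mm thick, x = -75 to +12 mm along y = 0, narrowing from x = -18 on; blade, 52 mm wide, x = +13 to +75. Pinch the handle across (along y) near x = -32 mm, where its axis is 13 mm above the underside.
- cupboard_knob_a: Look-alike to leave alone: loose brass cupboard knob, 42 mm square back plate 5 mm thick with four dark screws, stem and 27 mm round head, 36 mm high in all. Origin: centre of its underside; z up.
- cupboard_knob_b: Second look-alike to leave alone, the same as cupboard_knob_a. Origin: centre of its underside; z up.
Not all that is in view belongs to the job. Leave any red look-alike of the weight_small alone.

How it is judged (in metres and radians):
At the end, for the whole second after the job is handed in: Each weight upright (0.15 rad) on its own well's floor (within 3.5 mm), centred within 13 mm; scoop flat, open side up (0.12 rad), on the trough's floor (3.5 mm), within 15 mm of its centre and 0.25 rad of its line; all at rest; both knobs upright, within 20 mm of their start (x of weight_large in the frame of caddy between -0.069 and -0.043 m and y of weight_large in the frame of caddy between 0.026 and 0.052 m and z of weight_large in the frame of caddy between 0.009 and 0.0165 m and angle between each of weight_large, weight_medium, weight_small, cupboard_knob_a, cupboard_knob_b's own z axis and vertical below 0.15 rad and linear speed of each of weight_large, weight_medium, weight_small, scoop below 0.02 m/s and angular speed of each of weight_large, weight_medium, weight_small, scoop below 0.3 rad/s and x of weight_medium in the frame of caddy between -0.004 and 0.022 m and y of weight_medium in the frame of caddy between 0.026 and 0.052 m and z of weight_medium in the frame of caddy between 0.009 and 0.0165 m and x of weight_small in the frame of caddy between 0.052 and 0.078 m and y of weight_small in the frame of caddy between 0.026 and 0.052 m and z of weight_small in the frame of caddy between 0.009 and 0.0165 m and x of scoop in the frame of caddy between -0.015 and 0.015 m and y of scoop in the frame of caddy between -0.048 and -0.018 m and z of scoop in the frame of caddy between 0.009 and 0.0165 m and angle between scoop's own z axis and vertical below 0.12 rad and angle between the x axis of scoop and the x axis of caddy, either way round below 0.25 rad and distance of each of cupboard_knob_a, cupboard_knob_b from where it was at the start of the episode below 0.02 m); the robot touches nothing.
It fails at once if a cupboard knob was shifted by more than 20 mm (distance of any of cupboard_knob_a, cupboard_knob_b from where it was at the start of the episode above 0.02 m).
It also fails if it takes over 96 s, if anything falls off the work surface, if the arm or the gripper's body presses on something with over 40 N, if the wrist force passes 120 N, or if a joint passes its speed limit or range.

## Working session

There is one attempt and no reset: what is moved stays moved. The work goes in short steps, Python scripts to look and compute and a shell command to move; the robot and the scene stay as the last step left them, time stands still between calls to the robot, and variables do not carry over. Pictures are saved under pics/ and viewed, at most 15 in all, crops included, and the job is handed in when it is done.

```bash
ls; mkdir -p pics; python3 - <<'E'
from bench import robot
import cv2,numpy as np,pickle
s=robot.observe();print({k:np.round(v,3).tolist() for k,v in s.items()})
for n in("top","scene"):
    d=robot.snapshot(n);pickle.dump(d,open(n+'.pkl','wb'));cv2.imwrite(f'pics/{n}0.png',d['pixels']);print(n,d['mtx'].tolist(),(-d['R'].T@d['t']).round().tolist(),d['R'].round(3).tolist())
E
```

```text
pics
{'time_s': 0.0, 'joint_positions': [-1.154, 0.481, 1.597, -0.0, 1.065, -0.047], 'qvel': [0.001, -0.001, 0.002, 0.001, -0.0, 0.001], 'joint_torque': [-0.003, -95.065, -43.018, -0.0, 0.012, 0.0], 'eef_pos': [290.689, -581.157, 404.078], 'orientation': [[0.894, 0.447, -0.001], [0.447, -0.894, 0.001], [0.0, -0.001, -1.0]], 'contact_force': [0.08, 0.472, -0.217], 'ft_torque': [-0.012, 0.037, -0.026], 'gripper_force': 0.0, 'opening': 85.349}
top [[456.1578934040415, 0.0, 278.131936644452], [0.0, 456.1578934040415, 207.26145906513875], [0.0, 0.0, 1.0]] [315.0, -15.0, 981.0] [[-0.086, -0.996, -0.003], [-0.97, 0.084, -0.227], [0.227, -0.017, -0.974]]
scene [[482.52336509794355, 0.0, 277.6923673904089], [0.0, 482.52336509794355, 215.9819575552618], [0.0, 0.0, 1.0]] [-166.0, -516.0, 627.0] [[0.6, -0.8, 0.008], [-0.453, -0.348, -0.821], [0.659, 0.489, -0.571]]
```

View pics/top0.png

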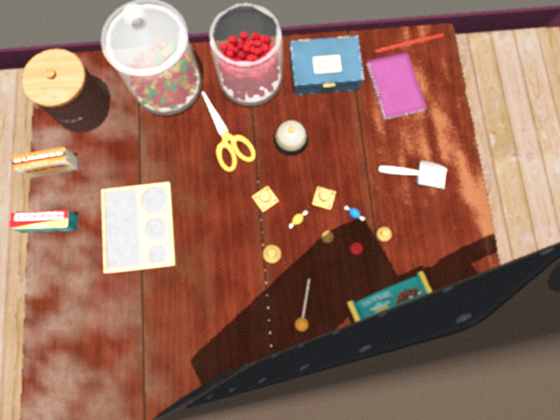

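View pics/scene0.png

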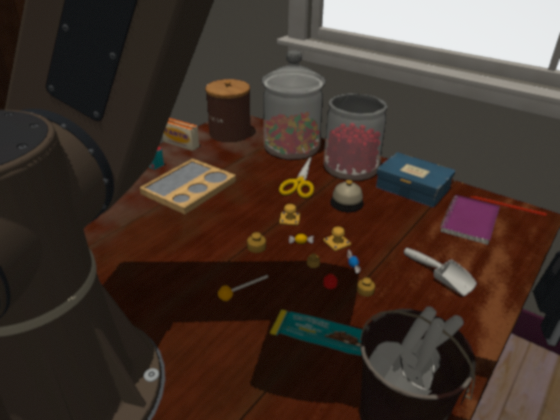

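Top view: brass rounds at (272,254), (328,237) and (385,234), which should be the weights. The look-alikes are knobs on square plates at (265,198) and (324,197), a red look-alike at (357,248), a lollipop at (302,325) and sweets at (298,219) and (355,213). Scoop at (415,174), caddy at (138,228). Next I check these in a crop and measure.

```bash
cat > h.py <<'E'
import cv2,numpy as np
def ray(d,u,v,z):
    "pixel -> world point on plane z"
    R=np.array(d['R']);t=np.array(d['t']);c=-R.T@t
    w=R.T@np.linalg.solve(d['mtx'],[u,v,1.]);return c+w*(z-c[2])/w[2]
def pix(d,X):
    q=d['mtx']@(np.array(d['R'])@np.array(X,float)+d['t']);return q[:2]/q[2]
def pt(d,u,v):
    "pixel -> world by depth"
    w=np.linalg.solve(d['mtx'],[u,v,1.])*d['z_map'][int(round(v)),int(round(u))];return np.array(d['R']).T@(w-d['t'])
def blobs(d,lo,hi,z,amin=20,box=None,name=''):
    m=cv2.inRange(cv2.cvtColor(d['pixels'],cv2.COLOR_BGR2HSV),lo,hi)
    out=[]
    for c in cv2.findContours(m,cv2.RETR_EXTERNAL,cv2.CHAIN_APPROX_NONE)[0]:
        a=cv2.contourArea(c)
        if a<amin: continue
        (u,v),(w,h),an=cv2.minAreaRect(c)
        if box and not(box[0]<u<box[2] and box[1]<v<box[3]): continue
        out.append(c);print(name,'px',round(u),round(v),'wh',round(w,1),round(h,1),'ang',round(an),'A',a,'xyz',ray(d,u,v,z).round(0))
    return out
E
python3 - <<'E'
from h import *;import pickle
d=pickle.load(open('top.pkl','rb'))
im=d['pixels']
cv2.imwrite('pics/crop1.png',cv2.resize(im[150:350,245:455],None,fx=3.5,fy=3,interpolation=cv2.INTER_CUBIC)[:600,:800])
blobs(d,(15,90,60),(30,255,255),15,20,(240,170,420,340),'brass')
for n,(u,v) in dict(L=(272,254),M=(328,237),S=(385,234),sc=(400,172),scb=(432,175),ka=(265,198),kb=(324,197),cad=(120,230)).items(): print(n,pt(d,u,v).round(0))
h=cv2.cvtColor(im,cv2.COLOR_BGR2HSV);print(h[190:270:10,108],h[228,100:175:5].tolist(),h[175,382:446:8].tolist())
E
```

```text
brass px 302 324 wh 13.0 13.0 ang 90 A 129.5 xyz [290. -58.  15.]
brass px 352 311 wh 23.7 7.3 ang 71 A 122.5 xyz [ 308. -166.   15.]
brass px 272 254 wh 18.0 17.0 ang 90 A 251.0 xyz [440.  -9.  15.]
brass px 328 236 wh 11.0 12.0 ang 0 A 100.5 xyz [ 468. -132.   15.]
brass px 383 234 wh 14.0 16.0 ang 90 A 173.5 xyz [ 462. -251.   15.]
brass px 297 219 wh 9.9 12.0 ang 45 A 92.0 xyz [511. -71.  15.]
brass px 324 198 wh 20.6 19.8 ang 16 A 365.5 xyz [ 553. -133.   15.]
brass px 265 198 wh 20.2 20.5 ang 56 A 378.5 xyz [563.  -5.  15.]
L [438. -10.  32.]
M [ 465. -131.   24.]
S [ 460. -252.   26.]
sc [ 596. -306.   19.]
scb [ 588. -382.    1.]
ka [559.  -5.  33.]
kb [ 550. -131.   34.]
cad [520. 311.  15.]
[[ 30  19 255]
 [105   2 247]
 [105   2 242]
 [105   2 247]
 [135   2 240]
 [120   1 244]
 [135   2 241]
 [ 12   5 240]] [[6, 177, 153], [24, 59, 254], [105, 2, 238], [0, 0, 239], [120, 1, 242], [120, 1, 245], [90, 1, 243], [120, 1, 244], [30, 15, 255], [19, 29, 251], [120, 2, 238], [120, 1, 245], [120, 1, 244], [8, 4, 245], [30, 22, 255]] [[7, 184, 151], [6, 178, 133], [6, 101, 124], [7, 60, 170], [10, 38, 175], [0, 0, 255], [0, 0, 255], [0, 0, 255]]
```

View pics/crop1.png

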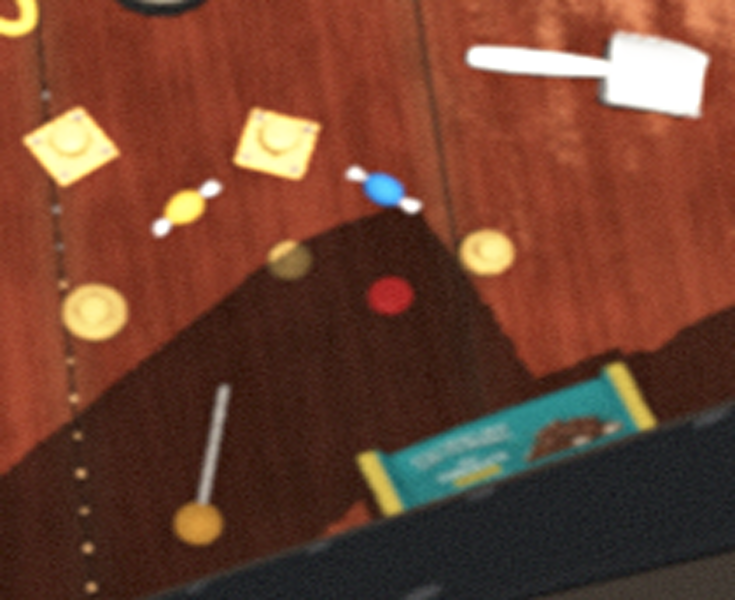

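The crop confirms three plain round brass weights. By width, large is at (272,254), medium at (384,234) and small at (328,237, half in shadow). The plated knobs and the red piece are clearly different. I align the tool with the world axes, move over the weights, and look through the wrist camera.

```bash
python3 -m crank '[[[0,0,0.83],[0,0,0],60],[[0,0,0.83],[0,0,0],60],[[0,0,0.83],[0,0,0],60],[[0,0,0.83],[0,0,0],60],[[0,0,0],[0.8,-1,0],60],[[0,0,0],[0.8,-1,0],60],[[0,0,0],[0.8,-1,0],60],[[0,0,0],[0.8,-1,0],60],[[0,0,0],[0.8,-1,0],60],[[0,0,0],[0.5,-1,0],60],[[0,0,0],[0.4,-1,0],60],[[0,0,0],[0.4,-1,0],60]]' && python3 -m crank '[[[0,0,0],[0,-1,0],60],[[0,0,0],[0,-1,0],60],[[0,0,0],[0,-1,0],60],[[0,0,0],[0,-1,0],60],[[0,0,0],[0,-1,0],60],[[0,0,0],[0,-1,0],60],[[0,0,0],[0,-1,0],60],[[0,0,0],[0,0,0],60]]'
python3 - <<'E'
from bench import robot
from h import *;import pickle
d=robot.snapshot('wrist');pickle.dump(d,open('w1.pkl','wb'));cv2.imwrite('pics/w1.png',d['pixels']);print(d['mtx'].tolist(),(-d['R'].T@d['t']).round(1),d['R'].round(3).tolist(),robot.observe()['eef_pos'])
d=pickle.load(open('top.pkl','rb'))
h=cv2.cvtColor(d['pixels'],cv2.COLOR_BGR2HSV);m=cv2.inRange(h,(0,0,185),(179,110,255));m[:, :90]=0;m[:170]=0;m[:,185:]=0
c=max(cv2.findContours(m,0,1)[0],key=cv2.contourArea)
p=np.array([ray(d,*q[0],18)[:2] for q in c]);r=cv2.minAreaRect(p.astype(np.float32));print('caddy',r)
E
```

```text
time_s: 1.3
eef_pos: [450.1, -339.9, 404.4]
orientation: [[1.0, 0.0, -0.0], [0.0, -1.0, 0.0], [-0.0, -0.0, -1.0]]
contact_force: [0.0, 0.1, 0.8]
opening: 59.9
gripper_force: 0.0
time_s: 2.1
eef_pos: [449.1, -128.6, 404.5]
orientation: [[1.0, 0.002, -0.001], [0.002, -1.0, 0.001], [-0.001, -0.001, -1.0]]
contact_force: [-0.3, -0.4, -0.2]
opening: 59.9
gripper_force: 0.0
[[327.65676425486254, 0.0, 278.3829274784173], [0.0, 327.65676425486254, 207.8538943908934], [0.0, 0.0, 1.0]] [ 529.2 -129.1  373.7] [[0.002, -1.0, -0.002], [-0.948, -0.002, 0.317], [-0.317, 0.001, -0.948]] [ 449.51238816 -129.9253347   404.66498411]
caddy ((524.3887329101562, 274.7402038574219), (186.32908630371094, 153.45677185058594), 1.833185076713562)
```

View wrist.

View pics/w1.png

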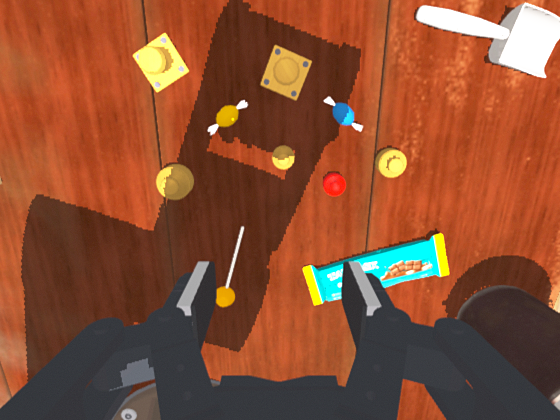

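```bash
python3 - <<'E'
from h import *;import pickle
d=pickle.load(open('w1.pkl','rb'))
blobs(d,(12,70,70),(32,255,255),10,60,None,'w')
E
```

```text
w px 225 297 wh 19.7 21.3 ang 6 A 325.5 xyz [287. -60.  10.]
w px 554 298 wh 31.0 9.0 ang 90 A 168.0 xyz [ 287. -484.   10.]
w px 311 285 wh 41.5 9.7 ang 73 A 330.0 xyz [ 304. -171.   10.]
w px 396 270 wh 13.6 33.5 ang 76 A 133.5 xyz [ 327. -276.   10.]
w px 441 254 wh 44.4 9.9 ang 81 A 357.5 xyz [ 348. -329.   10.]
w px 174 182 wh 36.0 37.0 ang 90 A 1062.0 xyz [438. -10.  10.]
w px 390 162 wh 31.9 29.7 ang 18 A 732.0 xyz [ 462. -253.   10.]
w px 283 157 wh 24.0 22.0 ang 90 A 427.0 xyz [ 467. -134.   10.]
w px 227 116 wh 19.8 26.2 ang 45 A 397.0 xyz [511. -74.  10.]
w px 285 72 wh 42.3 45.3 ang 22 A 1781.5 xyz [ 555. -135.   10.]
w px 160 62 wh 47.6 41.4 ang 58 A 1848.5 xyz [564.  -8.  10.]
```

Wrist view: L at (174,182), S at (283,157), M at (390,162), red at (334,184), knobs at (160,62) and (285,72). Positions agree with the top view within about 2 mm. I take S first.

```bash
python3 -m crank '[[[0,0,0],[0.58,0.1,0.5],60],[[0,0,0],[0,0,1],60],[[0,0,0],[0,0,1],60],[[0,0,0],[0,0,1],60],[[0,0,0],[0,0,1],60],[[0,0,0],[0,0,1],60],[[0,0,0],[0,0,1],60],[[0,0,0],[0,0,0.8],60],[[0,0,0],[0,0,0],60]]'
python3 - <<'E'
from bench import robot
from h import *
d=robot.snapshot('wrist');cv2.imwrite('pics/w2.png',d['pixels']);print(robot.observe()['eef_pos'])
E
```

```text
time_s: 3.05
eef_pos: [466.1, -134.7, 183.2]
orientation: [[1.0, -0.0, -0.004], [-0.0, -1.0, 0.001], [-0.004, -0.001, -1.0]]
contact_force: [-0.7, 0.2, 0.4]
opening: 59.7
gripper_force: 0.0
[ 466.63024388 -134.74688408  184.67012346]
```

View pics/w2.png

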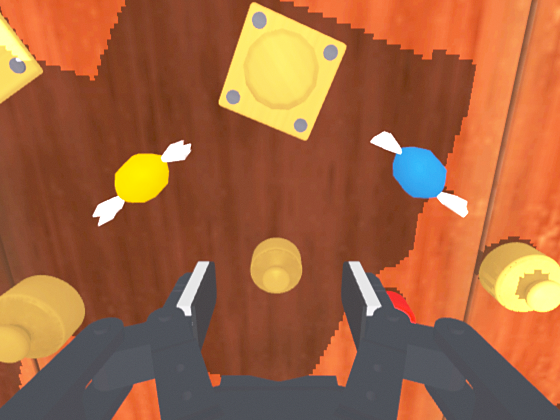

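S sits between the fingers at (276,265), well lined up. The red piece at (400,305) is close to the right finger, so I narrow the opening before going down, then grip and lift.

```bash
python3 -m crank '[[[0,0,0],[0.03,-0.04,0],42],[[0,0,0],[0,0,0],42],[[0,0,0],[0,0,0.25],42],[[0,0,0],[0,0,0],15],[[0,0,0],[0,0,0],15],[[0,0,0],[0,0,0],15],[[0,0,0],[0,0,0],15]]' 40;  python3 -m crank '[[[0,0,0],[0,0,-0.5],15],[[0,0,0],[0,0,-1],15],[[0,0,0],[0,0,-1],15],[[0,0,0],[0,0,-1],15],[[0,0,0],[0,0,0],15]]' 40
```

```text
time_s: 3.8
eef_pos: [468.0, -133.1, 178.4]
orientation: [[1.0, 0.0, 0.0], [0.0, -1.0, -0.0], [0.0, 0.0, -1.0]]
contact_force: [-2.1, -0.7, 6.8]
opening: 22.5
gripper_force: 39.3
time_s: 4.3
eef_pos: [469.0, -133.4, 286.4]
orientation: [[1.0, 0.0, 0.005], [0.0, -1.0, -0.002], [0.005, 0.002, -1.0]]
contact_force: [-0.4, -0.5, -2.3]
opening: 22.1
gripper_force: 39.6
```

```bash
python3 -m crank '[[[0,0,0],[0,-1,-0.3],15],[[0,0,0],[0,-1,-0.3],15],[[0,0,0],[0,-1,-0.3],15],[[0,0,0],[0,-1,0],15],[[0,0,0],[0,-1,0],15],[[0,0,0],[0,-1,0],15],[[0,0,0],[0,-1,0],15],[[0,0,0],[0,-1,0],15],[[0,0,0],[-0.2,-1,0],15],[[0,0,0],[-0.1,-1,0],15],[[0,0,0],[0,-1,0],15],[[0,0,0],[0,-1,0],15]]'; python3 -m crank '[[[0,0,0],[0,0,0],15]]'
python3 - <<'E'
from bench import robot
from h import *;import pickle
d=robot.snapshot('wrist');pickle.dump(d,open('w3.pkl','wb'));cv2.imwrite('pics/w3.png',d['pixels'])
E
```

```text
time_s: 5.5
eef_pos: [458.4, 228.1, 309.5]
orientation: [[1.0, 0.0, -0.001], [0.0, -1.0, -0.0], [-0.001, 0.0, -1.0]]
contact_force: [1.3, -0.6, -1.5]
opening: 22.3
gripper_force: 39.6
time_s: 5.6
eef_pos: [458.8, 229.7, 309.5]
orientation: [[1.0, 0.003, 0.0], [0.003, -1.0, 0.001], [0.0, -0.001, -1.0]]
contact_force: [0.3, 0.5, -0.3]
opening: 22.3
gripper_force: 39.6
```

View pics/w3.png

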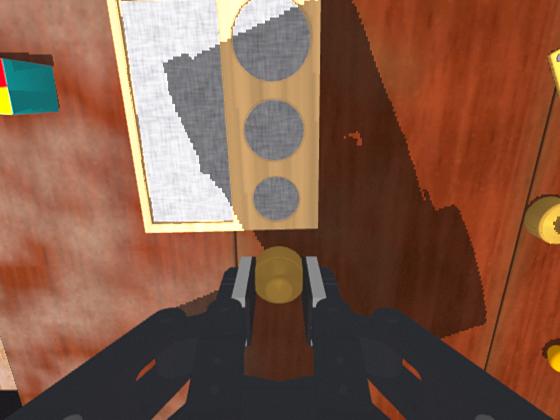

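S is held upright at (278,275). The wells are at small (276,198), medium (273,130) and large (271,36), with the trough to the left.

```bash
python3 - <<'E'
from h import *;import pickle
d=pickle.load(open('w3.pkl','rb'))
h=cv2.cvtColor(d['pixels'],cv2.COLOR_BGR2HSV);m=cv2.inRange(h,(0,0,80),(179,40,255));m[215:]=0;m[:,315:]=0;m[:,:229]=0
m=cv2.morphologyEx(m,cv2.MORPH_OPEN,np.ones((5,5)))
for c in cv2.findContours(m,0,1)[0]:
    if cv2.contourArea(c)<500: continue
    e=cv2.fitEllipse(cv2.convexHull(c));print(np.round(e[0]),np.round(e[1]),ray(d,*e[0],14).round(1))
for q in((317,228),(147,232)):print(ray(d,*q,18).round(1))
print(blobs(d,(12,70,50),(32,255,255),150,200,(240,240,310,310),'S')and 0)
E
```

```text
[276. 198.] [42. 45.] [459.7 231.6  14. ]
[274. 130.] [58. 59.] [515.8 233.2  14. ]
[271.  37.] [77. 86.] [581.2 235.1  14. ]
[434.  196.3  18. ]
[429.8 342.4  18. ]
S px 278 274 wh 57.0 48.0 ang 90 A 2348.5 xyz [465. 229. 150.]
0
```

```bash
python3 -m crank '[[[0,0,0],[0,-0.07,0.9],15],[[0,0,0],[0,0,1],15],[[0,0,0],[0,0,1],15],[[0,0,0],[0,0,0.6],15],[[0,0,0],[0,0,0.4],15],[[0,0,0],[0,0,0],15],[[0,0,0],[0,0,0],15]]'
```

```text
time_s: 6.35
eef_pos: [458.9, 228.5, 193.0]
orientation: [[1.0, -0.0, -0.0], [-0.0, -1.0, -0.0], [-0.0, 0.0, -1.0]]
contact_force: [0.5, 0.3, -0.6]
opening: 22.4
gripper_force: 41.7
```

```bash
python3 -m crank '[[[0,0,0],[0,-0.08,0.03],15],[[0,0,0],[0,0,0],40],[[0,0,0],[0,0,0],40],[[0,0,0],[0,0,0],40],[[0,0,0],[0,0,-0.5],40],[[0,0,0],[0,0,-1],65],[[0,0,0],[0,0,-1],65],[[0,0,0],[0,0,-1],65],[[0,0,0],[0,0,0],65]]'
python3 - <<'E'
from bench import robot
from h import *;import pickle
d=robot.snapshot('wrist');pickle.dump(d,open('w4.pkl','wb'));cv2.imwrite('pics/w4.png',d['pixels'][100:320,120:420])
E
```

```text
time_s: 7.25
eef_pos: [459.9, 231.9, 300.8]
orientation: [[1.0, 0.0, 0.005], [0.0, -1.0, 0.002], [0.005, -0.002, -1.0]]
contact_force: [-0.9, 0.6, -0.8]
opening: 64.7
gripper_force: 0.0
```

View pics/w4.png

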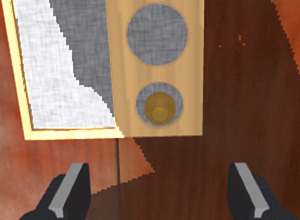

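S stands in its well at about (160,104) in the crop. L is next.

```bash
python3 -m crank '[[[0,0,0],[0,1,0],65],[[0,0,0],[0,1,0],65],[[0,0,0],[0,1,0],65],[[0,0,0],[0,1,0],65],[[0,0,0],[0,1,0],65],[[0,0,0],[0,1,0],65],[[0,0,0],[-0.35,1,0],65],[[0,0,0],[-0.35,1,0],65],[[0,0,0],[0,0.05,0],65],[[0,0,0],[0,0,1],65],[[0,0,0],[0,0,1],65],[[0,0,0],[0,0,0],65]]'
python3 - <<'E'
from bench import robot
from h import *;import pickle
d=robot.snapshot('wrist')
blobs(d,(12,70,50),(32,255,255),15,1200,None,'L')
E
```

```text
time_s: 8.5
eef_pos: [436.6, -9.8, 234.4]
orientation: [[1.0, 0.0, -0.006], [0.0, -1.0, 0.001], [-0.006, -0.001, -1.0]]
contact_force: [-0.3, 0.1, 0.2]
opening: 65.1
gripper_force: 0.0
L px 280 226 wh 65.0 63.0 ang 90 A 3259.5 xyz [441. -11.  15.]
L px 388 106 wh 42.0 45.0 ang 90 A 1437.5 xyz [512. -71.  15.]
L px 514 26 wh 89.3 87.1 ang 26 A 5465.5 xyz [ 550. -130.   15.]
L px 277 18 wh 70.6 88.4 ang 69 A 3077.0 xyz [554. -10.  15.]
```

```bash
python3 -m crank '[[[0,0,0],[0.1,0.02,0.9],65],[[0,0,0],[0,0,0.75],65],[[0,0,0],[0,0,0.3],65],[[0,0,0],[0,0,0],65],[[0,0,0],[0,0,0],28],[[0,0,0],[0,0,0],28],[[0,0,0],[0,0,0],28],[[0,0,0],[0,0,0],28],[[0,0,0],[0,0,0],28]]' 60;  python3 -m crank '[[[0,0,0],[0,0,-0.5],28],[[0,0,0],[0,0,-1],28],[[0,0,0],[0,0,-1],28],[[0,0,0],[0,0,-1],28],[[0,0,0],[0,0,-1],28],[[0,0,0],[0,0,0],28]]' 60
```

```text
time_s: 9.45
eef_pos: [441.3, -10.6, 180.2]
orientation: [[1.0, 0.0, 0.002], [0.0, -1.0, -0.0], [0.002, 0.0, -1.0]]
contact_force: [-2.0, 2.7, 16.7]
opening: 34.7
gripper_force: 58.0
time_s: 10.05
eef_pos: [441.8, -10.7, 317.4]
orientation: [[1.0, 0.0, 0.006], [0.0, -1.0, -0.001], [0.006, 0.001, -1.0]]
contact_force: [0.4, 0.1, -6.4]
opening: 35.2
gripper_force: 62.9
```

```bash
python3 -m crank '[[[0,0,0],[0.5,-1,0],28],[[0,0,0],[0.5,-1,0],28],[[0,0,0],[0.5,-1,0],28],[[0,0,0],[0.5,-1,0],28],[[0,0,0],[0.5,-1,0],28],[[0,0,0],[0.6,-1,0],28],[[0,0,0],[0.6,-1,0],28],[[0,0,0],[0.6,-1,0],28],[[0,0,0],[0.37,-0.2,0.8],28],[[0,0,0],[0,0,1],28],[[0,0,0],[0,0,0.6],28],[[0,0,0],[0,0,0],28]]'
python3 - <<'E'
from bench import robot
from h import *;import pickle
d=robot.snapshot('wrist');cv2.imwrite('pics/w5.png',d['pixels'])
E
```

```text
time_s: 11.25
eef_pos: [579.4, 234.9, 238.2]
orientation: [[1.0, 0.0, -0.006], [0.0, -1.0, -0.002], [-0.006, 0.002, -1.0]]
contact_force: [0.1, -0.5, -5.4]
opening: 34.9
gripper_force: 62.9
```

View pics/w5.png

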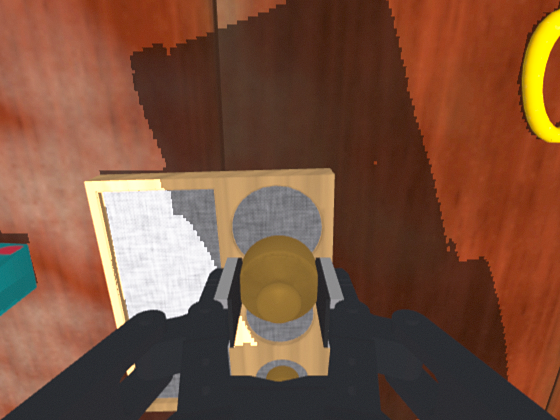

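L is held upright at (278,278), with the large well ahead at (277,222). I lower it, release, and back off.

```bash
python3 -m crank '[[[0,0,0],[0.05,0,0.6],28],[[0,0,0],[0,0,0.5],28],[[0,0,0],[0,0,0.3],28],[[0,0,0],[0,0,0],28],[[0,0,0],[0,0,0],28]]'
```

```text
time_s: 11.8
eef_pos: [582.6, 235.3, 200.1]
orientation: [[1.0, 0.0, 0.0], [0.0, -1.0, -0.0], [0.0, 0.0, -1.0]]
contact_force: [-0.5, 0.3, -6.7]
opening: 35.0
gripper_force: 62.9
```

```bash
python3 -m crank '[[[0,0,0],[0,0,0.17],28],[[0,0,0],[0,0,0],28]]'; python3 -m crank '[[[0,0,0],[0,0,0],50],[[0,0,0],[0,0,0],50],[[0,0,0],[0,0,0],50],[[0,0,0],[0,0,-0.5],50],[[0,0,0],[0,0,-1],60],[[0,0,0],[0,0,-1],60],[[0,0,0],[0,0,-1],60],[[0,0,0],[0,0,0],60]]'
python3 - <<'E'
from bench import robot
from h import *
d=robot.snapshot('wrist');cv2.imwrite('pics/w6.png',d['pixels'][100:400,120:420])
E
```

```text
time_s: 12.0
eef_pos: [582.5, 235.3, 194.7]
orientation: [[1.0, 0.0, 0.0], [0.0, -1.0, 0.0], [0.0, -0.0, -1.0]]
contact_force: [-0.1, 0.7, -6.2]
opening: 35.1
gripper_force: 62.9
time_s: 12.8
eef_pos: [583.8, 235.9, 305.0]
orientation: [[1.0, 0.0, 0.007], [0.0, -1.0, 0.002], [0.007, -0.002, -1.0]]
contact_force: [0.8, -0.1, 0.0]
opening: 60.2
gripper_force: 0.0
```

View pics/w6.png

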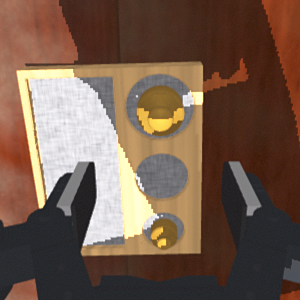

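L stands in its well (160,108 in the crop) and S is undisturbed. M is next.

```bash
python3 -m crank '[[[0,0,0],[-0.25,1,0],60],[[0,0,0],[-0.25,1,0],60],[[0,0,0],[-0.25,1,0],60],[[0,0,0],[-0.25,1,0],60],[[0,0,0],[-0.25,1,0],60],[[0,0,0],[-0.25,1,0],60],[[0,0,0],[-0.25,1,0],60],[[0,0,0],[-0.25,1,0],60],[[0,0,0],[-0.25,1,0],60],[[0,0,0],[-0.25,1,0],60],[[0,0,0],[-0.25,1,0],60],[[0,0,0],[-0.25,1,0],60]]'; python3 -m crank '[[[0,0,0],[-0.25,1,0],60],[[0,0,0],[-0.25,1,0],60],[[0,0,0],[-0.25,1,0],60],[[0,0,0],[-0.25,1,0],60],[[0,0,0],[0,0.27,0.5],60],[[0,0,0],[0,0,1],60],[[0,0,0],[0,0,0],60]]'
python3 - <<'E'
from bench import robot
from h import *
d=robot.snapshot('wrist')
blobs(d,(12,70,50),(32,255,255),12,800,None,'M')
E
```

```text
time_s: 14.05
eef_pos: [491.9, -125.7, 299.5]
orientation: [[1.0, 0.0, -0.001], [0.0, -1.0, 0.0], [-0.001, -0.0, -1.0]]
contact_force: [0.3, -0.2, 0.4]
opening: 60.0
gripper_force: 0.0
time_s: 14.75
eef_pos: [461.3, -252.0, 251.7]
orientation: [[1.0, -0.001, -0.005], [-0.001, -1.0, 0.003], [-0.005, -0.003, -1.0]]
contact_force: [-0.7, -0.3, -0.2]
opening: 59.8
gripper_force: 0.0
M px 282 218 wh 49.0 47.0 ang 90 A 1822.0 xyz [ 463. -254.   12.]
M px 85 70 wh 96.6 71.2 ang 21 A 5750.0 xyz [ 556. -138.   12.]
```

```bash
python3 -m crank '[[[0,0,0],[0.03,0.05,1],60],[[0,0,0],[0,0,0.8],55],[[0,0,0],[0,0,0.5],55],[[0,0,0],[0,0,0.15],55],[[0,0,0],[0,0,0],22],[[0,0,0],[0,0,0],22],[[0,0,0],[0,0,0],22],[[0,0,0],[0,0,0],22],[[0,0,0],[0,0,0],22]]' 45;  python3 -m crank '[[[0,0,0],[0,0,-0.5],22],[[0,0,0],[0,0,-1],22],[[0,0,0],[0,0,-1],22],[[0,0,0],[0,0,-1],22],[[0,0,0],[0,-1,-1],22],[[0,0,0],[0,-1,0],22],[[0,0,0],[0,-1,0],22],[[0,0,0],[0,-1,0],22]]' 45
```

```text
time_s: 15.7
eef_pos: [463.8, -254.2, 182.4]
orientation: [[1.0, 0.0, 0.001], [0.0, -1.0, -0.001], [0.001, 0.001, -1.0]]
contact_force: [0.2, 5.3, 9.7]
opening: 27.7
gripper_force: 44.9
time_s: 16.5
eef_pos: [463.3, -133.2, 317.3]
orientation: [[1.0, -0.0, 0.002], [-0.0, -1.0, -0.001], [0.002, 0.001, -1.0]]
contact_force: [0.1, 0.8, -1.6]
opening: 28.2
gripper_force: 45.0
```

```bash
python3 -m crank '[[[0,0,0],[0.15,-1,0],22],[[0,0,0],[0.15,-1,0],22],[[0,0,0],[0.15,-1,0],22],[[0,0,0],[0.15,-1,0],22],[[0,0,0],[0.15,-1,0],22],[[0,0,0],[0.15,-1,0],22],[[0,0,0],[0.15,-1,0],22],[[0,0,0],[0.15,-1,0],22],[[0,0,0],[0.15,-1,0],22],[[0,0,0],[0.15,-1,0],22],[[0,0,0],[0.15,-1,0],22],[[0,0,0],[0.12,-1,0],22]]';python3 -m crank '[[[0,0,0],[0,-0.17,1],22],[[0,0,0],[0,0,1],22],[[0,0,0],[0,0,1],22],[[0,0,0],[0,0,0.5],22],[[0,0,0],[0,0,0.3],22],[[0,0,0],[0,0,0],22],[[0,0,0],[0,0,0],22]]'
python3 - <<'E'
from bench import robot
from h import *
d=robot.snapshot('wrist');cv2.imwrite('pics/w7.png',d['pixels'][100:400,120:420])
E
```

```text
time_s: 17.7
eef_pos: [516.5, 227.0, 317.0]
orientation: [[1.0, 0.0, 0.001], [0.0, -1.0, 0.0], [0.001, -0.0, -1.0]]
contact_force: [0.5, 0.3, -2.7]
opening: 27.9
gripper_force: 45.0
time_s: 18.4
eef_pos: [516.8, 230.9, 203.1]
orientation: [[1.0, 0.0, 0.001], [0.0, -1.0, 0.0], [0.001, -0.0, -1.0]]
contact_force: [0.3, 0.7, -0.8]
opening: 28.1
gripper_force: 45.0
```

View pics/w7.png

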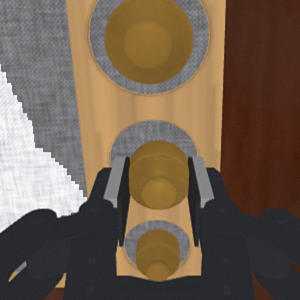

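M hangs just over its well at (158,165) in the crop. I lower it the last few mm and release.

```bash
python3 -m crank '[[[0,0,0],[0,-0.06,0.2],22],[[0,0,0],[0,0,0],22]]'; python3 -m crank '[[[0,0,0],[0,0,0],42],[[0,0,0],[0,0,0],42],[[0,0,0],[0,0,0],42],[[0,0,0],[0,0,-0.5],42],[[0,0,0],[0,0,-1],42],[[0,0,0],[0,0,-1],42],[[0,0,0],[0,0,-1],60],[[0,0,0],[0,0,0],60]]'
python3 - <<'E'
from bench import robot
from h import *;import pickle
d=robot.snapshot('wrist');cv2.imwrite('pics/w8.png',d['pixels'][50:350,120:420])
d=robot.snapshot('top');pickle.dump(d,open('top2.pkl','wb'))
h=cv2.cvtColor(d['pixels'],cv2.COLOR_BGR2HSV);m=cv2.inRange(h,(0,0,140),(179,95,255));m[:155]=0;m[200:]=0;m[:,:370]=0;m[:,452:]=0
m=cv2.morphologyEx(m,cv2.MORPH_OPEN,np.ones((3,3)))
c=max(cv2.findContours(m,0,1)[0],key=cv2.contourArea);print(cv2.boundingRect(c),cv2.contourArea(c))
hm=m.copy();hm[:,:382]=0;hm[:,412:]=0
bm=m.copy();bm[:,:421]=0
for a,z in((hm,13),(bm,10)):
    v,u=np.nonzero(a);p=np.array([ray(d,x,y,z)[:2] for x,y in zip(u,v)],np.float32)
    print(len(u),p.mean(0),cv2.fitLine(p,cv2.DIST_L2,0,.01,.01).ravel(),cv2.minAreaRect(p))
E
```

```text
time_s: 18.65
eef_pos: [516.5, 232.8, 196.3]
orientation: [[1.0, 0.0, 0.0], [0.0, -1.0, 0.0], [0.0, -0.0, -1.0]]
contact_force: [-1.0, 0.4, -1.5]
opening: 27.7
gripper_force: 45.0
time_s: 19.45
eef_pos: [517.6, 233.1, 306.0]
orientation: [[1.0, 0.0, 0.006], [0.0, -1.0, 0.002], [0.006, -0.002, -1.0]]
contact_force: [0.5, 0.0, 0.1]
opening: 60.2
gripper_force: 0.0
(378, 161, 69, 28) 939.5
268 [ 602.4237  -300.25775] [ 1.9898605e-01  9.8000234e-01  6.0242346e+02 -3.0025754e+02] ((602.5440063476562, -300.66534423828125), (64.88011169433594, 21.355295181274414), 79.58405303955078)
618 [ 586.04504 -380.59503] [ 9.1875446e-01  3.9482942e-01  5.8604517e+02 -3.8059512e+02] ((586.217529296875, -380.17669677734375), (57.824851989746094, 58.59109115600586), 74.9571533203125)
```

View pics/w8.png

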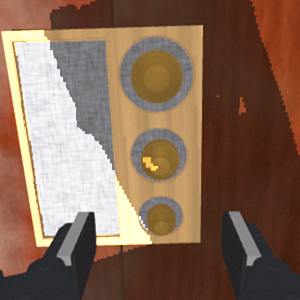

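All three weights stand in their wells. For the scoop, I travel over its handle, then turn the tool to lie along it (about 78.5°).

```bash
python3 -m crank '[[[0,0,0],[0.15,1,0],60],[[0,0,0],[0.15,1,0],60],[[0,0,0],[0.15,1,0],60],[[0,0,0],[0.15,1,0],60],[[0,0,0],[0.15,1,0],60],[[0,0,0],[0.15,1,0],60],[[0,0,0],[0.15,1,0],60],[[0,0,0],[0.15,1,0],60],[[0,0,0],[0.15,1,0],60],[[0,0,0],[0.15,1,0],60],[[0,0,0],[0.15,1,0],60],[[0,0,0],[0.15,1,0],60]]'; python3 -m crank '[[[0,0,0],[0.15,1,0],60],[[0,0,0],[0.15,1,0],60],[[0,0,0],[0.15,1,0],60],[[0,0,0],[0.15,1,0],60],[[0,0,0],[0.15,1,0],60],[[0,0,0],[0.15,0.9,0],60]]';python3 -m crank '[[[0,0,-0.82],[0,0,0],60],[[0,0,-0.82],[0,0,0],60],[[0,0,-0.82],[0,0,0],60],[[0,0,-0.82],[0,0,0],60],[[0,0,-0.82],[0,0,0],60],[[0,0,-0.82],[0,0,0],60],[[0,0,-0.82],[0,0,0],60],[[0,0,-0.82],[0,0,0],60],[[0,0,-0.82],[0,0,0],60],[[0,0,-0.82],[0,0,0],60],[[0,0,-0.82],[0,0,0],60],[[0,0,-0.8],[0,0,0],60]]'; python3 -m crank '[[[0,0,0],[0,0,0],60]]'
python3 - <<'E'
from bench import robot
from h import *;import pickle
d=robot.snapshot('wrist');pickle.dump(d,open('w9.pkl','wb'));cv2.imwrite('pics/w9.png',d['pixels'])
E
```

```text
time_s: 20.75
eef_pos: [570.2, -128.5, 300.3]
orientation: [[1.0, 0.0, -0.002], [0.0, -1.0, 0.001], [-0.002, -0.001, -1.0]]
contact_force: [-0.0, -0.3, -0.5]
opening: 60.0
gripper_force: 0.0
time_s: 21.35
eef_pos: [597.3, -305.6, 300.2]
orientation: [[1.0, -0.0, -0.002], [-0.0, -1.0, 0.001], [-0.002, -0.001, -1.0]]
contact_force: [0.5, -0.1, -0.1]
opening: 60.0
gripper_force: 0.0
time_s: 22.55
eef_pos: [597.2, -304.1, 300.1]
orientation: [[0.193, 0.981, -0.002], [0.981, -0.193, 0.001], [0.001, -0.002, -1.0]]
contact_force: [0.6, -0.0, 0.4]
opening: 59.8
gripper_force: 0.0
time_s: 22.65
eef_pos: [597.3, -304.2, 300.2]
orientation: [[0.196, 0.981, -0.002], [0.981, -0.196, 0.001], [0.001, -0.002, -1.0]]
contact_force: [-0.7, 0.7, 0.5]
opening: 59.9
gripper_force: 0.0
```

View pics/w9.png

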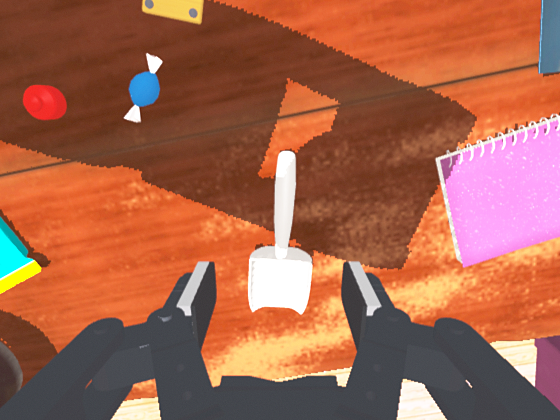

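The scoop's handle runs from its tip (287,152) to its root (281,256), nearly along the tool x axis. The blade ends near row 312.

```bash
python3 - <<'E'
from h import *;import pickle
d=pickle.load(open('w9.pkl','rb'))
h=cv2.cvtColor(d['pixels'],cv2.COLOR_BGR2HSV);m=cv2.inRange(h,(0,0,130),(179,60,255));m[:140]=0;m[320:]=0;m[:,:240]=0;m[:,320:]=0
m=cv2.morphologyEx(m,cv2.MORPH_OPEN,np.ones((3,3)))
c=max(cv2.findContours(m,0,1)[0],key=cv2.contourArea);x,y,w,hh=cv2.boundingRect(c);print(x,y,w,hh)
row=lambda v:np.nonzero(m[v])[0]
P=[]
for v in range(y,y+hh,8):
    u=row(v);P.append((v,u.min(),u.max()));
print(P)
A=ray(d,287,y,14);B=ray(d,281,255,14);E=ray(d,281,y+hh,5)
a=(A-B)/np.linalg.norm(A-B);print(A,B,np.linalg.norm(A-B),E)
q=[ray(d,row(v).mean(),v,14)[:2] for v in range(165,245)];l=cv2.fitLine(np.array(q,np.float32),2,0,.01,.01).ravel();print(l,np.degrees(np.arctan2(l[1],l[0])),ray(d,*[row(v:=212).mean(),v],14))
G=A-a*43;print('grasp',G)
s=np.array([597.3,-304.2]);X=np.array([.196,.981]);Y=np.array([.981,-.196]);print((G[:2]-s)@X,(G[:2]-s)@Y)
E
```

```text
248 151 64 163
[(151, np.int64(281), np.int64(291)), (159, np.int64(278), np.int64(295)), (167, np.int64(277), np.int64(295)), (175, np.int64(275), np.int64(295)), (183, np.int64(275), np.int64(295)), (191, np.int64(275), np.int64(294)), (199, np.int64(275), np.int64(294)), (207, np.int64(274), np.int64(293)), (215, np.int64(274), np.int64(292)), (223, np.int64(274), np.int64(291)), (231, np.int64(275), np.int64(290)), (239, np.int64(275), np.int64(288)), (247, np.int64(260), np.int64(292)), (255, np.int64(250), np.int64(309)), (263, np.int64(249), np.int64(311)), (271, np.int64(249), np.int64(311)), (279, np.int64(248), np.int64(310)), (287, np.int64(248), np.int64(309)), (295, np.int64(248), np.int64(308)), (303, np.int64(249), np.int64(306)), (311, np.int64(297), np.int64(303))]
[ 610.56038732 -263.81567018   14.        ] [ 588.6765799  -350.54188373   14.        ] 89.44460377140815 [ 575.80557546 -415.90139958    5.        ]
[ 2.4484777e-01  9.6956152e-01  5.9961554e+02 -3.0658124e+02] 75.827156 [ 597.89549657 -312.38856254   14.        ]
grasp [ 600.03986758 -305.50881908   14.        ]
-0.746937466992453 2.944338638655168
```

```bash
python3 -m crank '[[[0,0,0],[-0.02,0.1,0.8],50],[[0,0,0.3],[0,0,1],50],[[0,0,0],[0,0,1],50],[[0,0,0],[0,0,0.8],50],[[0,0,0],[0,0,0.4],50],[[0,0,0],[0,0,0],50],[[0,0,0],[0,0,0],50]]'
```

```text
time_s: 23.4
eef_pos: [600.7, -305.7, 181.8]
orientation: [[0.24, 0.971, 0.0], [0.971, -0.24, -0.0], [-0.0, 0.0, -1.0]]
contact_force: [1.4, -0.2, -0.2]
opening: 49.9
gripper_force: 0.0
```

```bash
python3 -m crank '[[[0,0,0],[0,0,0.12],50],[[0,0,0],[0,0,0],8],[[0,0,0],[0,0,0],8],[[0,0,0],[0,0,0],8],[[0,0,0],[0,0,0],8],[[0,0,0],[0,0,0],8],[[0,0,0],[0,0,0],8]]' 60; python3 -m crank '[[[0,0,0],[0,0,-0.5],8],[[0,0,0],[0,0,-1],8],[[0,0,0],[0,0,-1],8],[[0,0,0],[0,0,-1],8],[[0,0,0],[0,0,-1],8],[[0,0,0],[0,0,0],8]]'
python3 - <<'E'
from bench import robot
from h import *;import pickle
d=robot.snapshot('wrist');cv2.imwrite('pics/w10.png',d['pixels'][50:400,100:460])
E
```

```text
time_s: 24.1
eef_pos: [600.6, -305.6, 178.3]
orientation: [[0.239, 0.971, 0.001], [0.971, -0.239, -0.0], [-0.0, 0.001, -1.0]]
contact_force: [-2.3, 0.8, 6.4]
opening: 13.4
gripper_force: 58.4
time_s: 24.7
eef_pos: [601.6, -306.2, 318.2]
orientation: [[0.239, 0.971, 0.006], [0.971, -0.239, -0.004], [-0.002, 0.007, -1.0]]
contact_force: [-0.5, -0.4, -0.7]
opening: 13.3
gripper_force: 58.8
```

View pics/w10.png

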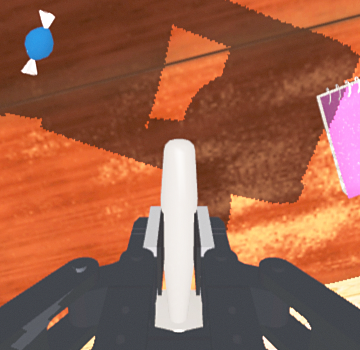

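The scoop is held straight along the tool. I turn it 74.5° and carry it over to the caddy.

```bash
python3 -m crank '[[[0,0,0.78],[0,0,0],8],[[0,0,0.78],[0,0,0],8],[[0,0,0.78],[0,0,0],8],[[0,0,0.78],[0,0,0],8],[[0,0,0.78],[0,0,0],8],[[0,0,0.78],[0,0,0],8],[[0,0,0.78],[0,0,0],8],[[0,0,0.78],[0,0,0],8],[[0,0,0.78],[0,0,0],8],[[0,0,0.77],[0,0,0],8],[[0,0,0.77],[0,0,0],8],[[0,0,0.75],[0,0,0],8]]'; python3 -m crank '[[[0,0,0],[-0.05,-1,0],8],[[0,0,0],[-0.05,-1,0],8],[[0,0,0],[-0.05,-1,0],8],[[0,0,0],[-0.05,-1,0],8],[[0,0,0],[-0.05,-1,0],8],[[0,0,0],[-0.05,-1,0],8],[[0,0,0],[-0.05,-1,0],8],[[0,0,0],[-0.05,-1,0],8],[[0,0,0],[-0.05,-1,0],8],[[0,0,0],[-0.05,-1,0],8],[[0,0,0],[-0.05,-1,0],8],[[0,0,0],[-0.05,-1,0],8]]'; python3 -m crank '[[[0,0,0],[-0.05,-1,0],8],[[0,0,0],[-0.05,-1,0],8],[[0,0,0],[-0.05,-1,0],8],[[0,0,0],[-0.05,-1,0],8],[[0,0,0],[-0.05,-1,0],8],[[0,0,0],[-0.05,-1,0],8],[[0,0,0],[-0.05,-1,0],8],[[0,0,0],[-0.05,-1,0],8],[[0,0,0],[0,-0.45,0],8],[[0,0,0],[0,0,0],8]]'
python3 - <<'E'
from bench import robot
from h import *;import pickle
d=robot.snapshot('wrist');pickle.dump(d,open('w11.pkl','wb'));cv2.imwrite('pics/w11.png',d['pixels'])
E
```

```text
time_s: 25.95
eef_pos: [600.1, -305.3, 312.0]
orientation: [[1.0, 0.025, -0.001], [0.025, -1.0, 0.001], [-0.001, -0.001, -1.0]]
contact_force: [0.0, 0.2, -1.1]
opening: 13.0
gripper_force: 58.8
time_s: 27.15
eef_pos: [571.2, 55.0, 312.2]
orientation: [[1.0, 0.029, -0.001], [0.029, -1.0, -0.0], [-0.001, 0.0, -1.0]]
contact_force: [0.8, 0.0, -0.5]
opening: 13.5
gripper_force: 58.8
time_s: 28.15
eef_pos: [551.9, 308.2, 312.2]
orientation: [[1.0, 0.031, -0.001], [0.031, -1.0, -0.0], [-0.001, 0.0, -1.0]]
contact_force: [-0.3, -0.3, -0.9]
opening: 13.7
gripper_force: 58.8
```

View pics/w11.png

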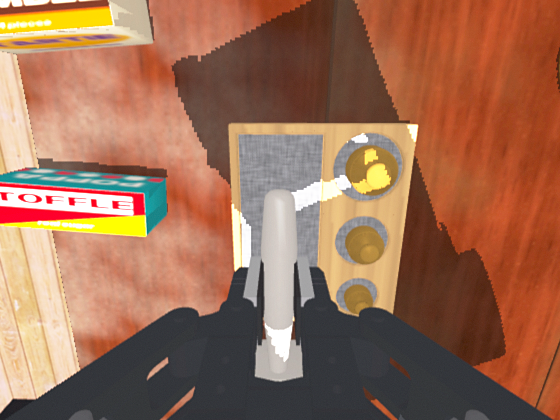

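Scoop handle at column 278; trough far edge at row 134, from column 240 to 324. I check the trough position from this view.

```bash
python3 - <<'E'
from h import *;import pickle
d=pickle.load(open('w11.pkl','rb'))
for q,z in(((239.5,134),13),((324,133),13),((229,124),18),((417,124),18)):print(ray(d,*q,z).round(1))
E
```

```text
[603.9 340.6  13. ]
[606.8 272.8  13. ]
[611.8 348.2  18. ]
[616.4 201.5  18. ]
```

```bash
python3 -m crank '[[[0,0,0],[0.08,0.06,0.8],8],[[0,0,0],[0,0,1],8],[[0,0,0],[0,0,1],8],[[0,0,0],[0,0,0.6],8],[[0,0,0],[0,0,0.3],8],[[0,0,0],[0,0,0],8],[[0,0,0],[0,0,0],8]]'
```

```text
time_s: 28.9
eef_pos: [555.2, 304.7, 202.3]
orientation: [[1.0, 0.029, 0.001], [0.029, -1.0, 0.0], [0.001, -0.0, -1.0]]
contact_force: [0.4, 0.2, -1.0]
opening: 13.5
gripper_force: 58.8
```

```bash
python3 -m crank '[[[0,0,0],[-0.03,-0.05,0.2],8],[[0,0,0],[0,0,0.13],8],[[0,0,0],[0,0,0],8]]'; python3 -m crank '[[[0,0,0],[0,0,0],30],[[0,0,0],[0,0,0],30],[[0,0,0],[0,0,0],30],[[0,0,0],[0,0,0],30],[[0,0,0],[0,0,-0.5],30],[[0,0,0],[0,0,-1],30],[[0,0,0],[0,0,-1],30],[[0,0,0],[0,0,-1],60],[[0,0,0],[-0.5,0,-1],60],[[0,0,0],[-1,0,0],60],[[0,0,0],[0,0,0],60]]'
python3 - <<'E'
from bench import robot
from h import *;import pickle
d=robot.snapshot('wrist');pickle.dump(d,open('w12.pkl','wb'));cv2.imwrite('pics/w12.png',d['pixels'])
E
```

```text
time_s: 29.2
eef_pos: [553.8, 306.7, 191.6]
orientation: [[1.0, 0.03, 0.0], [0.03, -1.0, 0.0], [0.0, -0.0, -1.0]]
contact_force: [0.1, 0.3, 0.5]
opening: 13.6
gripper_force: 58.9
time_s: 30.3
eef_pos: [506.2, 305.0, 328.7]
orientation: [[1.0, 0.03, -0.0], [0.03, -1.0, 0.0], [-0.0, -0.0, -1.0]]
contact_force: [-0.8, -0.4, -0.6]
opening: 59.8
gripper_force: 0.0
```

View pics/w12.png

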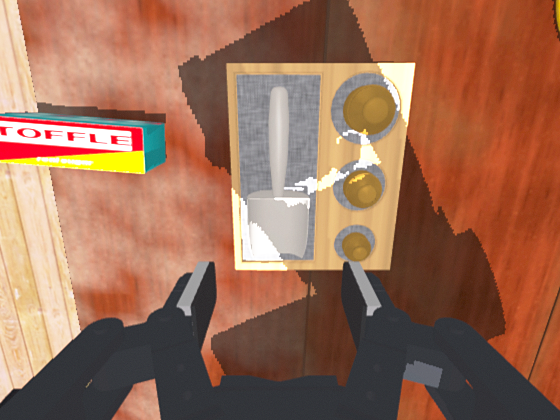

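The scoop lies in the trough and the weights are all in their wells. I check how flat and centred the scoop is by depth.

```bash
python3 - <<'E'
from h import *;import pickle
d=pickle.load(open('w12.pkl','rb'))
for u,v in((278,92),(278,110),(278,150),(278,180),(278,225),(278,245),(278,255),(243,120),(278,264),(278,76)):print(u,v,pt(d,u,v).round(1))
print('tip',ray(d,278,87,27),'lip',ray(d,278,259,14),'far',ray(d,278,74,15),'near',ray(d,278,262.5,15))
print('L',ray(d,369,104,30),'M',ray(d,361,186,25),'S',ray(d,356,245,22))
E
```

```text
278 92 [591.1 307.5  26.8]
278 110 [577.8 307.1  29.6]
278 150 [547.2 306.2  34.4]
278 180 [523.  305.4  35.8]
278 225 [474.7 304.1  13.6]
278 245 [454.1 303.5  13.1]
278 255 [443.8 303.1  13.7]
243 120 [568.3 336.3  12.6]
278 264 [436.2 302.9  17.4]
278 76 [603.5 307.9  13.3]
tip [594.77180615 307.5921448   27.        ] lip [439.71895524 303.02617257  14.        ] far [604.91948166 307.91693598  15.        ] near [436.48678317 302.92842413  15.        ]
L [584.37192337 236.34080505  30.        ] M [517.22260125 234.0117433   25.        ] S [460.38586688 231.66728182  22.        ]
```

The blade lies flat on the trough floor (z about 13 mm), and the scoop is within about 5 mm of the trough's centre. The weights are centred within about 3 mm, and the gripper is clear of everything.

```bash
python3 -c "
from bench import robot
print(robot.hand_in())"
```

```text
the job is handed in; nothing more can be done
None
```

The job is handed in after about 30 s of robot time: all three weights stand in their own wells, the scoop lies flat in the trough, and the arm never touched the knobs; the hand-in returned no verdict.

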